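# Clear the flask off the shaker and lock the hold-down frame over the dishes

## Task

Get the bench shaker ready to run the two petri dishes: a small conical flask has been left standing between them, so lift it off the platform and stand it upright on the bench, without tipping it. Then swing the hold-down frame fully down over the dishes and turn the turnbutton all the way round so that its wing lies over the frame's front bar. Leave the two dishes in their places, and leave the spare dish and the dropper bottle beside the shaker alone.

Things in the scene. Friction and masses are not known exactly. Their poses are not given: they have to be found in the camera images.
- shaker: low white bench shaker, fixed, standing at a yaw of 0.3 to 0.75 rad; 220 x 300 mm (x -120 to 100, y +-150 mm). Origin on the bench under its middle; own -x is the front with the control panel, +y its left. The metal platform (x -92 to 88, y +-150 mm) has a black rubber mat, top 73 mm above the bench. Two petri dishes stand on it at x = 0, y = +-86 mm, between studs 7 mm high.
- flask: 100 ml clear glass conical flask, empty, 70 g, 104 mm high, 61 mm across at the foot, standing on the mat between the dishes. Origin at the centre of its underside, z up. Round neck 24 mm across from 71 to 94 mm above the underside, then a rim 28 mm across. Grasp it by the neck from above.
- dish_left: covered petri dish (93 mm across, 16 mm high) on the shaker's left (+y); origin at the centre of its underside
- dish_right: the same on the shaker's right (-y)
- hold_frame (a joint): hinge of the flat steel hold-down frame, along the shaker's y at the rear of the platform: 0 = fully down (frame level over the dishes), about 1.6 rad = standing upright, limit 1.85. It is stiff and stays where it is left; pushing it takes 1 to 4 N.
- frame_hinge (a point): middle of the frame's hinge axis: shaker frame (62, 0, 98) mm; does not move with the frame
- frame_spine (a point): on the upper (outer) face of the steel frame, middle of its 22 mm wide spine, 100 mm from the hinge axis; moves with the frame. The frame is a grid of bars 6 mm thick, 270 mm wide, 130 mm from hinge axis to front edge; upper face 101 mm above the bench when down. Front bar 110 to 130 mm from the axis; fields between bars are open. Push on the spine or front bar.
- turnbutton (a joint): turnbutton on a pillar at the front middle of the platform, upright axis: 0 = open, wing along the shaker's +y in front of the frame (may start as low as -0.35, tip swung to the front); grows clockwise seen from above; 1.57 = wing points to the shaker's +x, over the frame's front bar; stops at 1.62. About 1 N at the knob.
- button_pivot (a point): on the turnbutton's axis, at the upper face of its wing: shaker frame (-82, 0, 109) mm; does not move. The wing is 6 mm thick (103 to 109 mm above the bench), 13 mm wide and reaches 44 mm from the axis.
- button_knob (a point): centre of the top of the small black round knob on the wing, 10 mm across, 22 mm high, 32 mm from the axis, its top 131 mm above the bench; moves with the turnbutton. Push it round with the fingertips (or pinch it).
- spare_dish: third covered petri dish (93 mm across, 16 mm high), on the bench beside the shaker's left (+y) side; leave it alone; origin at the centre of its underside
- dropper: dropper bottle with a black bulb, 35 mm across, 104 mm high, on the bench beside the shaker's left (+y) side; leave it alone; origin at the centre of its underside. Near it lies an orange stopper 30 mm across. The bench in front of the shaker (x = -160 to -250 mm in its frame) is free.
Things that resemble listed ones, but are neither listed nor needed, are in the scene too. Leave any yellow look-alike of the flask alone.

How it is judged:
On the way, in this order (a step that is already met when the one before it is completed fails the run):
1. the flask stands upright on the bench, released (height (world z) of flask below 0.008 m and angle between flask's own z axis and vertical below 0.1 rad and contact force between the fingers and flask below 0.3 N and linear speed of flask below 0.03 m/s), for 0.2 s.
2. the hold-down frame is fully down (value of joint hold_frame below 0.04 rad), for 0.2 s.
At the end, for the whole second after the job is handed in: The turnbutton is turned to more than 1.35 rad (wing over the front bar), the frame is fully down (below 0.04 rad), the flask stands upright (within 0.1 rad) and still on the bench, and both dishes are within 15 mm of where they were (value of joint turnbutton above 1.35 rad and value of joint hold_frame below 0.04 rad and height (world z) of flask below 0.008 m and angle between flask's own z axis and vertical below 0.1 rad and linear speed of flask below 0.02 m/s and distance of each of dish_left, dish_right from where it was at the start of the episode below 0.015 m); the robot touches nothing.
It fails at once if the flask is tipped over (more than 0.6 rad) (angle between flask's own z axis and vertical above 0.6 rad).
It fails at once if a dish on the platform is shifted by more than 25 mm (distance of any of dish_left, dish_right from where it was at the start of the episode above 0.025 m).
It fails at once if the spare dish or the dropper bottle is shifted by more than 30 mm (distance of any of spare_dish, dropper from where it was at the start of the episode above 0.03 m).
It also fails if it takes over 58 s, if anything falls off the work surface, if the arm or the gripper's body presses on something with over 40 N, if the wrist force passes 120 N, or if a joint passes its speed limit or range.

## Robot

A 6-joint arm with a two-finger parallel gripper is mounted at the origin on a cart in front of the work surface, level with it; the furniture and walls round the work are solid. World frame = base frame: x ahead of the robot, y to its left, z up, the work surface at z = 0. Lengths are in m, angles in rad, forces in N, time in s.
With the tool pointing down it reaches from about 0.35 to 0.975 m from the base axis. Payload 17.4 kg.
Tool frame: the origin (TCP) lies midway between the tips of the shut fingers; the grasp point (between the pads) lies 19 mm behind it (bot.pinch_z is the distance from the TCP to the grasp point, in m); z points along the fingers, y is the line along which they close (so a half turn about z gives the same grasp; the last joint's range is limited). The gripper opens to 85 mm and grips with 20 to 120 N. Pads are 22 mm wide; open, the fingers measure 114 mm over their backs; the gripper's body (76 mm by 85 mm) begins 54 mm behind the grasp point. The pads swing forward as they close: fully open they stand 13 mm farther back than shut.
Start: joints at [-1.381, 0.116, 1.442, -0, 1.584, -0.038], TCP at [0.152, -0.658, 0.231] pointing down, gripper open.
Joint ranges: [-2.83, 2.83], [-0.83, 2.19], [0.07, 2.5], [-1.14, 4.28], [0.01, 3], [-2.97, 2.97]. Speed limits (rad/s): [1.89, 1.89, 2.22, 3.14, 3.14, 3.14].

## Interface

Orientations are given as a unit quaternion [x, y, z, w].
In Python, from station import bot, optics gives the robot as it stands.
- The arm moves only by the shell command python3 -m crank 'ROWS' [OPENING] [FORCE]. ROWS is text: rows parted by semicolons, each of 6 numbers parted by spaces: the shift along the tool's x, y, z normalised to -1 to 1, where 1 is 500 mm, then the turn, a rotation vector about the tool's x, y, z normalised to -1 to 1, where 1 is 180 degrees. In form: x y z ax ay az; .... A call has 1 to 10 rows; each row is the pose to reach, as a shift and turn from the pose commanded when the call began, along the tool's axes at that moment, turning the shorter way round; what a row does not reach only later rows make up. A row lasts 1/8 s, in which the tool goes at most 62.5 mm and 10.7 degrees, less where a joint would pass 70% of its speed; a pose out of reach is approached as far as the arm can. A call with a number of a shift or a turn outside -1 to 1 is refused whole. A call with a gripper value outside its range is refused whole. OPENING is the opening, from 0 (shut) to 1 (fully open), set as the call begins (- or left out, the last holds). The fingers move at their own pace and stop on an object; FORCE is the grip in N (left out, the last holds). Time passes only in rows, so rows that repeat a pose let the fingers close. It gives the time, the measured TCP pose, the force, the opening and the grip force at its end, in the units of the state.
- bot.read_state(): the state, without advancing time (a new reading comes with each control period).
- optics.capture(name): name is "side" or "top" or "wrist"; returns (picture, depth): 384x512x3 uint8, red, green, blue; 384x512 float32, m along the optical axis (not along the pixel's ray), 0 where there is no reading.
- optics.get_calibration(name): a dict with "vfov" (degrees; the focal length in pixels is half the picture's height over the tangent of half this angle, whatever the lens; pixels are square), "cx", "cy" (the principal point, pixels), "extrinsics" (4x4, takes a point from world to camera coordinates). Camera axes: x right, y down, z forward; pixel columns grow to the right and rows downward; lengths in m; the calibration is good to about 2 mm. A picture is of the moment at which its call begins: read the wrist's pose just before it. get_calibration takes no time and is no camera call; for the wrist camera it gives the pose at the moment of the call.
- bot.job_done(): hands the job in; it is judged then, once.
The state is a dict: "time": time; "joint_pos": joint angles; "joint_velocities": joint speeds; "joint_efforts": joint torques, N m; "eef_pos": TCP position; "ee_rot": TCP orientation; "ft_force": force on the tool from outside, world axes, zero at the start; "torque": the same for the moment, N m; "finger_gap": opening from 0.0 (shut) to 1.0 (fully open); "finger_force": force on a finger pad.
Only numpy, scipy, OpenCV 4.12 (cv2) and the standard library are available. Lean on these libraries where they do the work, as an engineer would, in place of code of your own. Each camera call takes 0.05 s, during which the arm holds its last target. There are 200 camera calls.

## Working session

There is one attempt and no reset: what is moved stays moved. The work goes in short steps, Python scripts to look and compute and a shell command to move; the robot and the scene stay as the last step left them, time stands still between calls to the robot, and variables do not carry over. Pictures are saved under pics/ and viewed, at most 10 in all, crops included, and the job is handed in when it is done.

```bash
ls; mkdir -p pics
cat > h.py <<'E'
import numpy as np, cv2
from scipy.spatial.transform import Rotation as R
from station import bot, optics
def cap(n,f):
    c=optics.get_calibration(n); p,d=optics.capture(n); cv2.imwrite(f'pics/{f}.png',p[:,:,::-1]); np.savez(f'pics/{f}.npz',p=p,d=d,E=c['extrinsics'],k=[192/np.tan(np.radians(c['vfov'])/2),c['cx'],c['cy']])
def load(f):
    z=np.load(f'pics/{f}.npz'); return z['p'],z['d'],z['E'],z['k']
def pt(f,u,v,z=None):
    "world point of pixel: by depth, or on the plane at height z"
    p,d,E,k=load(f); r=np.array([(u-k[1])/k[0],(v-k[2])/k[0],1]); Ei=np.linalg.inv(E)
    if z is None: s=d[int(v),int(u)]
    else: s=(z-Ei[2,3])/(Ei[:3,:3]@r)[2]
    return Ei[:3,:3]@(r*s)+Ei[:3,3]
def proj(f,P):
    p,d,E,k=load(f); q=(E@np.append(P,1))[:3]; return q[:2]/q[2]*k[0]+k[1:]
def rows(P,Rm=None):
    "shift and turn to reach TCP at P with rotation Rm in row units"
    s=bot.read_state(); R0=R.from_quat(s['ee_rot']); t=R0.inv().apply(np.array(P)-s['eef_pos'])/.5
    w=np.zeros(3) if Rm is None else (R0.inv()*Rm).as_rotvec()/np.pi
    return np.round(np.r_[t,w],4)
E
python3 - <<'E'
from h import *
cap('side','s0');cap('top','t0')
s=bot.read_state();print(s)
for n in('side','top'):
  print(np.linalg.inv(optics.get_calibration(n)['extrinsics']).round(3))
a=cv2.imread('pics/s0.png');b=cv2.imread('pics/t0.png')
cv2.imwrite('pics/t0b.png',cv2.resize(b,(800,600)));cv2.imwrite('pics/s0b.png',cv2.resize(a,(800,600)))
E
```

```text
pics
{'time': 0.1, 'joint_pos': array([-1.38079741e+00,  1.16441108e-01,  1.44219342e+00, -1.99575806e-05,
        1.58402804e+00, -3.77992203e-02]), 'joint_velocities': array([ 0.00026279, -0.00048095, -0.00223215, -0.00077111, -0.00080834,
        0.00115317]), 'joint_efforts': array([ 2.26945158e-03, -7.33665061e+01, -6.33784604e+01, -1.14238417e-04,
        5.24101371e-03, -6.36585150e-05]), 'eef_pos': array([ 0.15239005, -0.65739129,  0.23063706]), 'ee_rot': array([ 9.93520383e-01,  1.13652815e-01, -5.06200578e-05, -5.32651276e-04]), 'ft_force': array([-0.06468417,  0.99214753, -0.21558265]), 'torque': array([-0.00898141, -0.01795788, -0.00936146]), 'finger_force': 0.0, 'finger_gap': 1.0023268148762026}
[[-1.     0.011  0.018  0.501]
 [-0.006  0.675 -0.738  0.665]
 [-0.02  -0.738 -0.675  0.909]
 [ 0.     0.     0.     1.   ]]
[[-0.005 -0.986  0.169  0.35 ]
 [-0.999 -0.001 -0.035 -0.197]
 [ 0.034 -0.169 -0.985  0.976]
 [ 0.     0.     0.     1.   ]]
```

View pics/t0b.png

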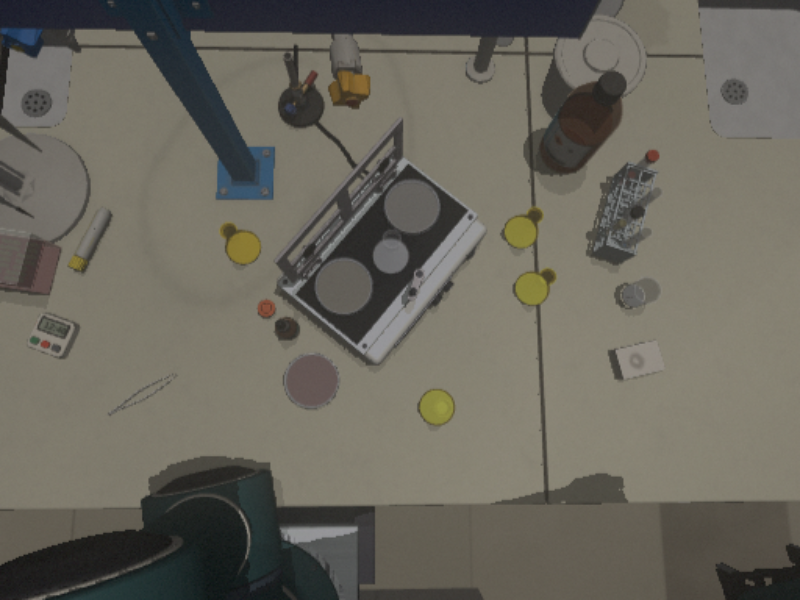

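View pics/s0b.png

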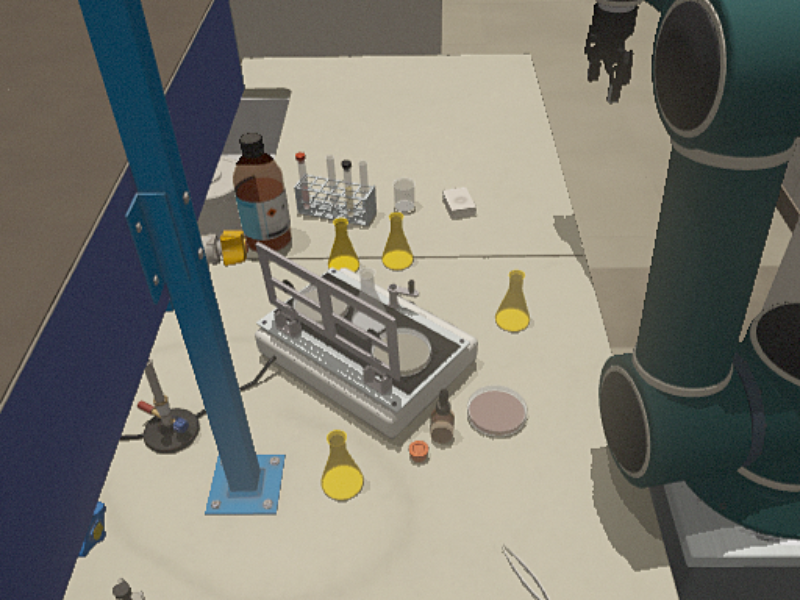

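Run:
```python
from h import *
a=cv2.imread('pics/t0.png')[70:240,165:365]; cv2.imwrite('pics/c0.png',cv2.resize(a,(700,595),interpolation=cv2.INTER_CUBIC))
L=pt('t0',343*.64,286*.64,.089);Rr=pt('t0',412*.64,207*.64,.089)
print(L,Rr,np.linalg.norm(L-Rr)); y=L-Rr; m=(L+Rr)/2
yaw=np.arctan2(-y[0],y[1]);print('yaw',yaw,'mid',m)
Rz=R.from_euler('z',yaw)
for n,q in dict(piv=(-82,0,109),hinge=(62,0,98),cfl=(-120,150,60),cfr=(-120,-150,60),foot=(0,0,73),dl=(0,86,89)).items():
  P=Rz.apply(np.array(q)/1000)+[m[0],m[1],0]; u=proj('t0',P); print(n,P.round(3),((u-[165,70])*3.5).round())
```

```text
[ 0.52793037 -0.13738743  0.089     ] [ 0.65885464 -0.24738564  0.089     ] 0.17099932742059423
yaw 0.8720387857257277 mid [ 0.59339251 -0.19238654  0.089     ]
piv [ 0.541 -0.255  0.109] [359. 372.]
hinge [ 0.633 -0.145  0.098] [202. 248.]
cfl [ 0.401 -0.188  0.06 ] [262. 578.]
cfr [ 0.631 -0.381  0.06 ] [522. 269.]
foot [ 0.593 -0.192  0.073] [269. 312.]
dl [ 0.528 -0.137  0.089] [190. 396.]
```

View pics/c0.png

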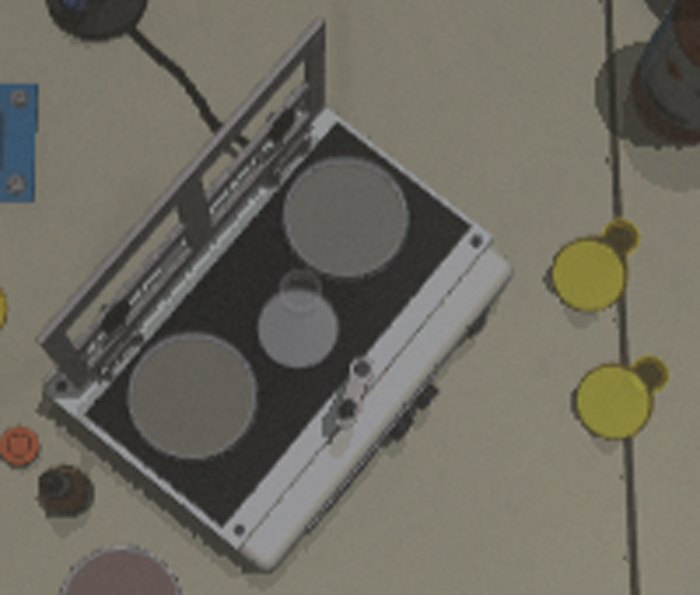

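```bash
cat >> h.py <<'E'
YAW=.872; M=np.array([.5934,-.1924,0]); RZ=R.from_euler('z',YAW)
def W(x,y,z): return RZ.apply(np.array([x,y,z])/1000)+M
def S(P): return RZ.inv().apply(np.array(P)-M)*1000
def T(a): return R.from_euler('z',a)*R.from_euler('x',np.pi)   # tool down, tool x at world angle a
E
python3 - <<'E'
from h import *
f=lambda u,v,z:pt('t0',165+u/3.5,70+v/3.5,z)
F=f(298,328,.073);N=f(302,287,.177);print('foot',F,S(F),'rim',N,S(N))
for n,u in dict(y1=(590,274),y2=(613,401)).items(): P=f(*u,0);print(n,P,S(P))
P=pt('t0',437*.64,407*.64,0);print('y3',S(P))
print('pivot',S(f(362,370,.112)),'knob',S(f(347,408,.131)))
for u in((325,25),(40,340),(185,190),(200,250)):print('frame',S(f(*u,.228)),S(pt('t0',165+u[0]/3.5,70+u[1]/3.5)))
print(rows(np.r_[F[:2],.231],T(YAW)))
E
```

```text
foot [ 0.58134168 -0.21321064  0.073     ] [-23.69005632  -4.15535673  73.        ] rim [ 0.58193148 -0.21400666  0.177     ] [-23.92008854  -5.11899658 177.        ]
y1 [ 0.64525684 -0.44709065  0.        ] [-161.63617819 -203.54411452    0.        ]
y2 [ 0.54225171 -0.46105897  0.        ] [-238.59341365 -133.66739577    0.        ]
y3 [-2.40057839e+02  1.31276374e+02  1.11022302e-13]
pivot [-82.53513548  -1.75564929 112.        ] knob [-93.14519019  29.02398439 131.        ]
frame [  65.47412822 -132.87745946  228.        ] [  65.87503271 -133.43862897  226.67199113]
frame [ 65.39304418 133.02193974 228.        ] [ 65.31112989 133.04019919 228.27144113]
frame [ 61.13454277   6.14839095 228.        ] [ 64.4239306    3.51766576 216.89040552]
frame [ 29.3478729   29.11892269 228.        ] [ 60.29777187   3.96668066 105.96350117]
[ 1.0364e+00 -6.7170e-01  0.0000e+00 -3.0000e-04 -1.0000e-04 -2.0510e-01]
```

```bash
R1="x"; python3 -m crank '0.9 -0.6 0 0 0 -0.205; 0.9 -0.6 0 0 0 -0.205; 0.9 -0.6 0 0 0 -0.205; 0.9 -0.6 0 0 0 -0.205; 0.9 -0.6 0 0 0 -0.205; 0.9 -0.6 0 0 0 -0.205; 0.9 -0.6 0 0 0 -0.205; 0.9 -0.6 0 0 0 -0.205; 0.9 -0.6 0 0 0 -0.205; 0.9 -0.6 0 0 0 -0.205' 1 20
python3 - <<'E'
from h import *
print(rows([.5816,-.2136,.231],T(YAW)))
print(rows([.5816,-.2136,.138],T(YAW)))
E
```

```text
time: 1.35
eef_pos: [0.5244, -0.2616, 0.2308]
ee_rot: [0.906, 0.424, -0.0, -0.0]
ft_force: [0.1, -0.6, -1.2]
finger_gap: 1.004
finger_force: 0.0
[ 1.471e-01  2.630e-02 -5.000e-04 -3.000e-04 -1.000e-04  1.000e-03]
[ 1.470e-01  2.650e-02  1.855e-01 -3.000e-04 -1.000e-04  1.000e-03]
```

```bash
python3 -m crank '0.07 0.01 0 0 0 0; 0.137 0.015 0 0 0 0; 0.137 0.015 0 0 0 0; 0.137 0.015 0 0 0 0'
python3 - <<'E'
from h import *
print(rows([.5816,-.2136,.231],T(YAW)))
cap('wrist','w1')
print(proj('w1',[.5816,-.2136,.177]),proj('w1',[.5816,-.2136,.137]))
a=cv2.imread('pics/w1.png');cv2.imwrite('pics/w1b.png',cv2.resize(a,(720,540)))
E
```

```text
time: 1.85
eef_pos: [0.5723, -0.2168, 0.2311]
ee_rot: [0.907, 0.422, -0.0, -0.0]
ft_force: [0.7, 0.2, 0.6]
finger_gap: 0.999
finger_force: 0.0
[ 0.0169  0.0101  0.0001 -0.0001  0.0001 -0.0002]
[266.52917269 200.18121285] [265.27067173 186.05812342]
```

View pics/w1b.png

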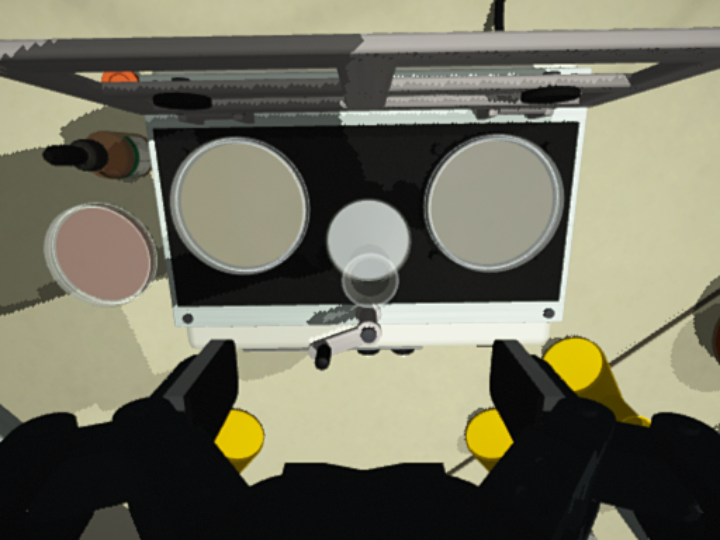

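```bash
python3 -m crank '0.017 0.008 0 0 0 0; 0.017 0.008 0 0 0 0; 0.017 0.008 0 0 0 0; 0.017 0.008 0 0 0 0'
python3 - <<'E'
from h import *
print(rows([.5816,-.2136,.138],T(YAW)))
E
```

```text
time: 2.4
eef_pos: [0.5813, -0.2122, 0.2313]
ee_rot: [0.906, 0.422, -0.0, -0.0]
ft_force: [-0.5, -0.2, 0.0]
finger_gap: 1.002
finger_force: 0.0
[-1.700e-03  2.300e-03  1.866e-01 -0.000e+00  0.000e+00 -1.000e-04]
```

```bash
python3 -m crank '0 0 0.06 0 0 0; 0 0 0.12 0 0 0; 0 0 0.16 0 0 0; 0 0 0.187 0 0 0; 0 0 0.187 0 0 0; 0 0 0.187 0 0 0'
python3 -m crank '0 0 0 0 0 0; 0 0 0 0 0 0; 0 0 0 0 0 0; 0 0 0 0 0 0; 0 0 0 0 0 0; 0 0 0 0 0 0; 0 0 0 0 0 0; 0 0 0 0 0 0' 0 20
```

```text
time: 3.15
eef_pos: [0.5818, -0.2123, 0.1389]
ee_rot: [0.906, 0.422, 0.0, 0.0]
ft_force: [-1.5, 0.1, 0.4]
finger_gap: 1.002
finger_force: 0.0
time: 4.15
eef_pos: [0.5814, -0.2121, 0.138]
ee_rot: [0.906, 0.422, 0.0, 0.0]
ft_force: [-2.6, 1.8, 4.6]
finger_gap: 0.289
finger_force: 18.6
```

```bash
python3 -m crank '0 0 -0.03 0 0 0; 0 0 -0.07 0 0 0; 0 0 -0.11 0 0 0; 0 0 -0.15 0 0 0; 0 0 -0.18 0 0 0; 0 0 -0.18 0 0 0; 0 0 -0.18 0 0 0'
python3 -m crank '-0.04 0 0 0 0 0; -0.1 0 0 0 0 0; -0.16 0 0 0 0 0; -0.22 0 0 0 0 0; -0.28 0 0 0 0 0; -0.33 0 0 0 0 0; -0.36 0 0 0 0 0; -0.36 0 0 0 0 0; -0.36 0 0 0 0 0'
python3 -m crank '0 0 0.06 0 0 0; 0 0 0.12 0 0 0; 0 0 0.18 0 0 0; 0 0 0.24 0 0 0; 0 0 0.28 0 0 0; 0 0 0.3 0 0 0; 0 0 0.31 0 0 0; 0 0 0.31 0 0 0; 0 0 0.31 0 0 0'
```

```text
time: 5.03
eef_pos: [0.5812, -0.2121, 0.227]
ee_rot: [0.906, 0.422, -0.0, -0.0]
ft_force: [-0.8, 0.6, -1.2]
finger_gap: 0.287
finger_force: 18.5
time: 6.15
eef_pos: [0.4658, -0.3496, 0.2277]
ee_rot: [0.906, 0.422, 0.0, -0.0]
ft_force: [0.7, -0.3, -1.7]
finger_gap: 0.287
finger_force: 18.5
time: 7.28
eef_pos: [0.4659, -0.3502, 0.0736]
ee_rot: [0.906, 0.422, 0.0, 0.0]
ft_force: [0.7, -0.8, -0.4]
finger_gap: 0.289
finger_force: 18.6
```

```bash
python3 -m crank '0 0 0.008 0 0 0; 0 0 0.014 0 0 0; 0 0 0.017 0 0 0; 0 0 0.017 0 0 0; 0 0 0.017 0 0 0'
```

```text
time: 7.9
eef_pos: [0.4656, -0.35, 0.0649]
ee_rot: [0.906, 0.422, 0.0, 0.0]
ft_force: [-2.5, 2.4, 5.8]
finger_gap: 0.289
finger_force: 19.4
```

```bash
python3 -m crank '0 0 0 0 0 0; 0 0 0 0 0 0; 0 0 0 0 0 0; 0 0 0 0 0 0; 0 0 0 0 0 0; 0 0 0 0 0 0; 0 0 0 0 0 0' 0.9
python3 -m crank '0 0 -0.06 0 0 0; 0 0 -0.12 0 0 0; 0 0 -0.2 0 0 0; 0 0 -0.3 0 0 0; 0 0 -0.4 0 0 0; 0 0 -0.5 0 0 0; 0 0 -0.5 0 0 0; 0 0 -0.5 0 0 0'
python3 - <<'E'
from h import *
cap('side','s1')
a=cv2.imread('pics/s1.png')[60:320,120:440];cv2.imwrite('pics/s1b.png',cv2.resize(a,(738,600)))
print(S(bot.read_state()['eef_pos']))
print(rows(W(110,0,310),T(YAW)))
E
```

```text
time: 8.78
eef_pos: [0.4656, -0.3499, 0.0643]
ee_rot: [0.906, 0.422, -0.0, -0.0]
ft_force: [0.4, 0.8, 0.4]
finger_gap: 0.899
finger_force: 0.0
time: 9.78
eef_pos: [0.4655, -0.3499, 0.3137]
ee_rot: [0.906, 0.422, -0.0, -0.0]
ft_force: [-0.2, 0.5, -0.9]
finger_gap: 0.9
finger_force: 0.0
[-202.84720818   -3.2644778   312.97140656]
[ 6.257e-01 -6.600e-03  5.900e-03 -5.000e-04  0.000e+00 -1.000e-04]
```

View pics/s1b.png

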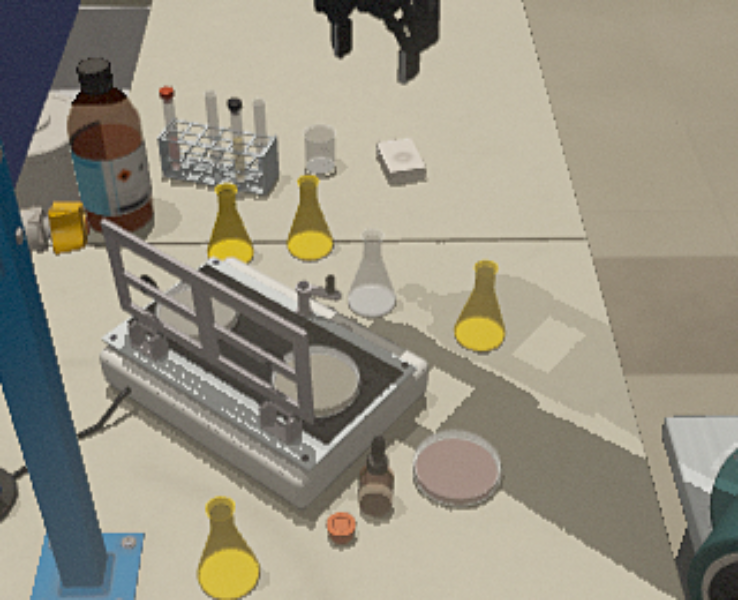

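Run:
```python
from h import *
print(pt('t0',245*.64,173*.64,0))
for u in((240,165),(215,115),(190,65),(165,20)):
  P=pt('t0',u[0]*.64,u[1]*.64); print(P.round(3),S(P).round())
for u in((150,20),(190,30),(192,200),(150,150),(100,50)):
  print('shelf/side',pt('s0',u[0]*.64,u[1]*.64).round(3))
print('shelf',pt('t0',400*.64,15*.64).round(3),'gasvalve',pt('t0',350*.64,90*.64).round(3))
print('targ',W(85,0,290))
```

```text
[0.75108282 0.04561477 0.        ]
[0.73  0.033 0.085] [260.  41.  85.]
[0.729 0.026 0.252] [255.  37. 252.]
[0.735 0.025 0.359] [258.  31. 359.]
[0.735 0.024 0.439] [257.  31. 439.]
shelf/side [ 0.837 -0.273  0.542]
shelf/side [ 0.778 -0.235  0.543]
shelf/side [0.732 0.029 0.476]
shelf/side [0.746 0.064 0.555]
shelf/side [0.764 0.065 0.65 ]
shelf [ 0.769 -0.218  0.408] gasvalve [ 0.744 -0.157  0.295]
targ [ 0.64808021 -0.12732255  0.29      ]
```

```bash
python3 -m crank '0.06 -0.006 0 0 0 0; 0.13 -0.006 0 0 0 0; 0.2 -0.006 0 0 0 0; 0.27 -0.006 0 0 0 0; 0.34 -0.006 0 0 0 0; 0.41 -0.006 0 0 0 0; 0.48 -0.006 0 0 0 0; 0.54 -0.006 0 0 0 0; 0.595 -0.006 0 0 0 0; 0.595 -0.006 0 0 0 0' 0 20
python3 -m crank '0 0 0 0 0 0; 0 0 0 0 0 0'
python3 - <<'E'
from h import *
print(S(bot.read_state()['eef_pos']))
cap('wrist','w2');a=cv2.imread('pics/w2.png');cv2.imwrite('pics/w2b.png',cv2.resize(a,(720,540)))
E
```

```text
time: 11.08
eef_pos: [0.6555, -0.1189, 0.3129]
ee_rot: [0.906, 0.423, -0.001, -0.001]
ft_force: [-0.5, -0.9, 0.9]
finger_gap: 0.003
finger_force: 0.0
time: 11.32
eef_pos: [0.6543, -0.1209, 0.3144]
ee_rot: [0.907, 0.422, -0.0, 0.0]
ft_force: [-0.5, -0.7, -0.3]
finger_gap: -0.001
finger_force: 0.0
[ 93.93277741  -0.67862823 314.37712525]
```

View pics/w2b.png

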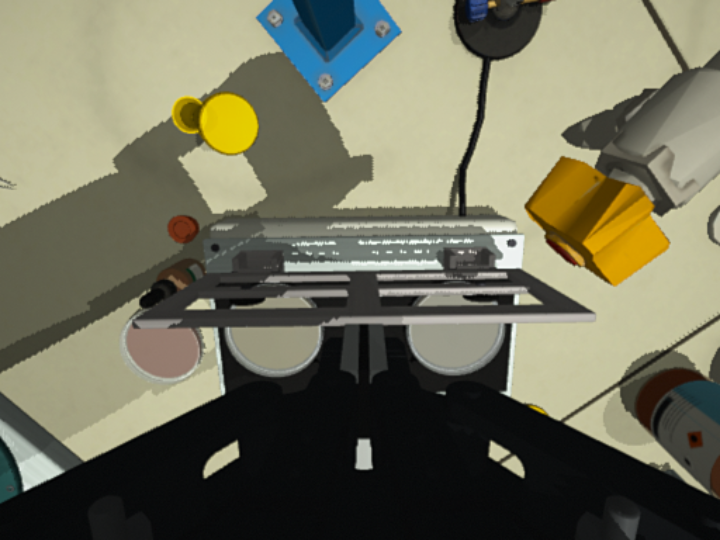

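Run:
```python
from h import *
E=np.linalg.inv(load('w2')[2]); print(E[:3,3],S(E[:3,3]))
P=pt('w2',600*.711,220*.711);print('tap',P,S(P)); P=pt('w2',540*.711,200*.711);print('tap',P,S(P))
```

```text
[ 0.69738976 -0.06892732  0.45773941] [ 1.61429055e+02 -1.86778588e-01  4.57739410e+02]
tap [ 0.75102492 -0.14469409  0.29741167] [137.9240302  -89.9912767  297.41166846]
tap [ 0.74399182 -0.13219421  0.27273411] [142.96978768 -76.56548556 272.73411152]
```

```bash
python3 -m crank '0 0 0.05 0 0 0; 0 0 0.1 0 0 0; 0 0 0.15 0 0 0; 0 0 0.2 0 0 0; 0 0 0.24 0 0 0; 0 0 0.26 0 0 0; 0 0 0.26 0 0 0; 0 0 0.26 0 0 0'
python3 -m crank '-0.02 0 0 0 0 0; -0.04 0 0 0 0 0; -0.06 0 0 0 0 0; -0.08 0 0 0 0 0; -0.08 0 0 0 0 0'
python3 - <<'E'
from h import *
print(S(bot.read_state()['eef_pos']))
r=103
for th in np.arange(1.4,-.01,-.2):
  print(round(th,1), np.round([62-r*np.cos(th)+3*np.sin(th), 98+r*np.sin(th)+3*np.cos(th)],0))
E
```

```text
time: 12.38
eef_pos: [0.655, -0.1203, 0.1853]
ee_rot: [0.906, 0.422, 0.0, 0.0]
ft_force: [-0.1, 0.2, -0.0]
finger_gap: -0.0
finger_force: 0.0
time: 13.0
eef_pos: [0.6284, -0.1517, 0.1844]
ee_rot: [0.907, 0.422, -0.0, 0.0]
ft_force: [0.6, -0.0, -0.6]
finger_gap: -0.004
finger_force: 0.0
[ 53.69316489  -0.58685217 184.38606149]
1.4 [ 47. 200.]
1.2 [ 27. 195.]
1.0 [  9. 186.]
0.8 [ -8. 174.]
0.6 [-21. 159.]
0.4 [-32. 141.]
0.2 [-38. 121.]
0.0 [-41. 101.]
```

```bash
python3 -m crank '-0.025 0 -0.005 0 0 0; -0.042 0 0.003 0 0 0; -0.059 0 0.01 0 0 0; -0.075 0 0.02 0 0 0; -0.089 0 0.032 0 0 0; -0.102 0 0.046 0 0 0; -0.115 0 0.061 0 0 0; -0.125 0 0.077 0 0 0; -0.134 0 0.093 0 0 0; -0.134 0 0.093 0 0 0'
python3 -m crank '-0.007 0 0.018 0 0 0; -0.012 0 0.036 0 0 0; -0.015 0 0.055 0 0 0; -0.017 0 0.07 0 0 0; -0.017 0 0.078 0 0 0; -0.017 0 0.078 0 0 0'
python3 -c "
from h import *
print(S(bot.read_state()['eef_pos']))"
```

```text
time: 14.25
eef_pos: [0.5853, -0.2022, 0.1367]
ee_rot: [0.907, 0.422, -0.001, -0.001]
ft_force: [0.1, -0.2, 0.2]
finger_gap: 0.001
finger_force: 0.0
time: 15.0
eef_pos: [0.5804, -0.2088, 0.1007]
ee_rot: [0.906, 0.422, 0.0, 0.0]
ft_force: [-11.6, 2.1, 23.4]
finger_gap: -0.0
finger_force: 11.2
[-20.89155994  -0.62014001 100.73500441]
```

```bash
python3 -m crank '0 0 -0.05 0 0 0; 0 0 -0.1 0 0 0; -0.07 0 -0.18 0 0 0; -0.14 0 -0.26 0 0 0; -0.2 0 -0.26 0 0 0; -0.2 0 -0.26 0 0 0; -0.2 0 -0.26 0 0 0' 0.3
python3 - <<'E'
from h import *
cap('wrist','w3');cap('top','t3');print(S(bot.read_state()['eef_pos']))
a=cv2.imread('pics/w3.png');b=cv2.imread('pics/t3.png')[80:240,170:370]
cv2.imwrite('pics/w3b.png',np.hstack([cv2.resize(a,(400,300)),cv2.resize(b,(375,300))]))
for f in('w3','t3'):print(f,*[proj(f,W(*q)).round() for q in((-82,0,109),(-93,30,131))])
P=load('w3')
cv2.imwrite('pics/w3c.png',cv2.resize(a[150:384,120:400],(718,600)))
for r in (100,110,119,125):print(S(pt('t3',0,0,.1)))if 0 else None
E
```

```text
time: 15.88
eef_pos: [0.5161, -0.2849, 0.2282]
ee_rot: [0.907, 0.422, -0.0, -0.0]
ft_force: [0.3, -0.1, -0.2]
finger_gap: 0.3
finger_force: 0.0
[-120.09322969   -0.34859262  228.23666515]
w3 [259. 145.] [221. 162.]
t3 [268. 176.] [264. 187.]
```

View pics/w3b.png

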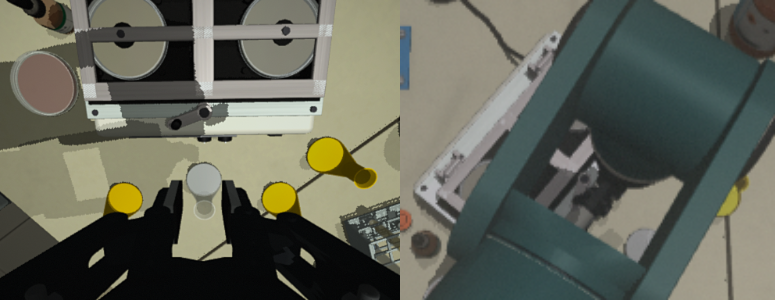

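Run:
```python
from h import *
k=S(pt('w3',225,160,.131));p=S(pt('w3',261,143,.111));print(k,p)
th=-.3; print(bot.read_state()['joint_pos'].round(3))
c=lambda th,z,r=32:W(-82+r*np.sin(th),r*np.cos(th),z)
print(rows(c(th,175),T(YAW+np.pi/2-th)))
```

```text
[-91.21902718  27.10493367 131.        ] [-79.69096391  -1.93600362 111.        ]
[-0.547 -0.068  1.634  0.     1.577  0.151]
[ 5.730e-02 -6.170e-02  1.065e-01 -2.000e-04 -3.000e-04 -5.953e-01]
```

View pics/w3c.png

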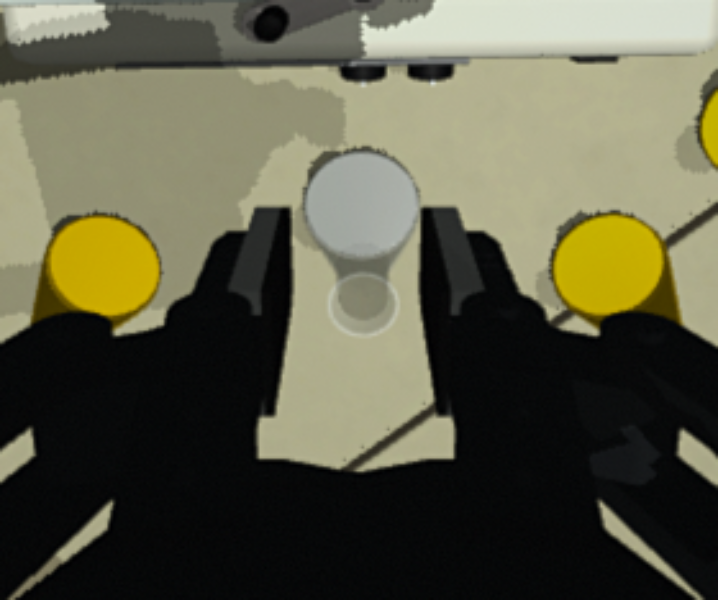

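```bash
python3 -m crank '0.057 -0.06 0 0 0 -0.595; 0.057 -0.06 0 0 0 -0.595; 0.057 -0.06 0 0 0 -0.595; 0.057 -0.06 0 0 0 -0.595; 0.057 -0.06 0 0 0 -0.595; 0.057 -0.06 0 0 0 -0.595; 0.057 -0.06 0 0 0 -0.595; 0.057 -0.06 0 0 0 -0.595; 0.057 -0.06 0 0 0 -0.595; 0.057 -0.06 0 0 0 -0.595' 0.35
python3 -m crank '0 0 0 0 0 0; 0 0 0 0 0 0; 0 0 0 0 0 0'
python3 - <<'E'
from h import *
c=lambda th,z,r=32:W(-81+r*np.sin(th),-1+r*np.cos(th),z)
print(rows(c(-.34,115),T(YAW+np.pi/2+.3)),S(bot.read_state()['eef_pos']))
cap('wrist','w4');print(proj('w4',c(-.34,131)))
a=cv2.imread('pics/w4.png');cv2.imwrite('pics/w4b.png',cv2.resize(a,(720,540)))
E
```

```text
time: 17.23
eef_pos: [0.5118, -0.2434, 0.2284]
ee_rot: [0.195, 0.981, 0.0, -0.0]
ft_force: [-0.3, -0.5, -0.6]
finger_gap: 0.349
finger_force: 0.0
time: 17.6
eef_pos: [0.5115, -0.244, 0.2287]
ee_rot: [0.2, 0.98, 0.0, -0.0]
ft_force: [-1.1, -0.3, 0.5]
finger_gap: 0.349
finger_force: 0.0
[-0.001   0.0007  0.2274  0.     -0.     -0.0013] [-92.15652292  29.53106838 228.71790392]
[258.69144955 196.54665877]
```

View pics/w4b.png

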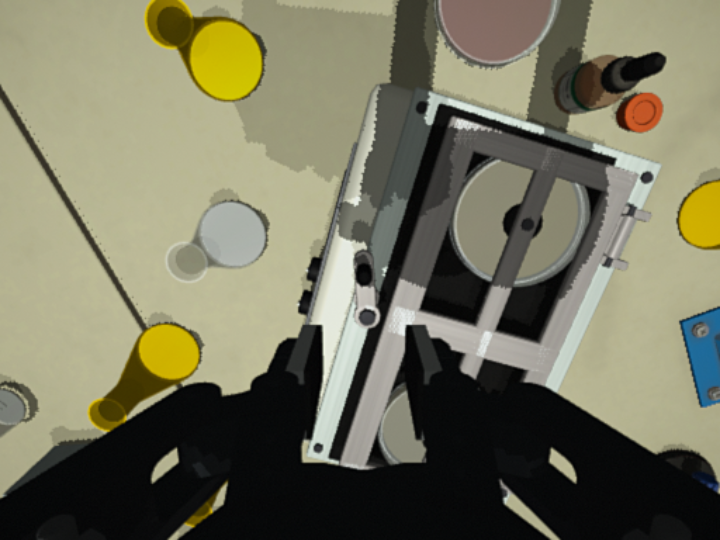

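```bash
python3 -m crank '0 0 0.05 0 0 0; 0 0 0.1 0 0 0; 0 0 0.15 0 0 0; 0 0 0.19 0 0 0; 0 0 0.215 0 0 0; 0 0 0.225 0 0 0; 0 0 0.225 0 0 0; 0 0 0.225 0 0 0'
python3 -m crank '0 0 0 0 0 0; 0 0 0 0 0 0; 0 0 0 0 0 0; 0 0 0 0 0 0' 0.16 20
python3 - <<'E'
from h import *
c=lambda th,z,r=32:W(-81+r*np.sin(th),-1+r*np.cos(th),z)
s=bot.read_state();print(S(s['eef_pos']))
z=s['eef_pos'][2]*1000
for th in np.linspace(-.34,1.7,13)[1:]: print(round(th,2),rows(c(th,z),T(YAW+np.pi/2-th)))
E
```

```text
time: 18.65
eef_pos: [0.5117, -0.2443, 0.1171]
ee_rot: [0.199, 0.98, -0.0, 0.0]
ft_force: [-0.9, -0.3, -0.2]
finger_gap: 0.348
finger_force: 0.0
time: 19.15
eef_pos: [0.5114, -0.2441, 0.1163]
ee_rot: [0.199, 0.98, 0.0, 0.0]
ft_force: [-0.0, 0.1, -0.0]
finger_gap: 0.162
finger_force: 0.0
[-92.31731114  29.50224307 116.32948514]
-0.17 [-0.0015  0.0119  0.      0.      0.      0.0408]
0.0 [-0.0038  0.0225  0.      0.      0.      0.0949]
0.17 [-0.0079  0.0326  0.      0.      0.      0.1491]
0.34 [-0.0136  0.0418  0.      0.     -0.      0.2032]
0.51 [-0.0208  0.05    0.      0.     -0.      0.2573]
0.68 [-0.0292  0.0568  0.      0.     -0.      0.3114]
0.85 [-0.0387  0.0621  0.      0.     -0.      0.3655]
1.02 [-0.049   0.0657  0.      0.     -0.      0.4196]
1.19 [-0.0597  0.0675  0.      0.     -0.      0.4737]
1.36 [-0.0706  0.0675  0.      0.     -0.      0.5278]
1.53 [-0.0813  0.0656  0.      0.     -0.      0.582 ]
1.7 [-0.0915  0.0619  0.      0.     -0.      0.6361]
```

```bash
python3 -m crank '-0.0015 0.012 0 0 0 0.041; -0.004 0.0225 0 0 0 0.095; -0.008 0.0325 0 0 0 0.149; -0.0135 0.042 0 0 0 0.203; -0.021 0.05 0 0 0 0.257; -0.029 0.057 0 0 0 0.311; -0.0385 0.062 0 0 0 0.365; -0.049 0.0655 0 0 0 0.42; -0.06 0.0675 0 0 0 0.474; -0.06 0.0675 0 0 0 0.474'
python3 - <<'E'
from h import *
c=lambda th,z,r=32:W(-81+r*np.sin(th),-1+r*np.cos(th),z)
s=bot.read_state();print(S(s['eef_pos']))
z=s['eef_pos'][2]*1000
for th in (1.36,1.53,1.64,1.7): print(round(th,2),rows(c(th,z),T(YAW+np.pi/2-th)))
E
```

```text
time: 20.4
eef_pos: [0.5523, -0.2247, 0.1162]
ee_rot: [0.81, 0.586, -0.0, -0.0]
ft_force: [0.6, -0.7, -0.0]
finger_gap: 0.158
finger_force: 0.0
[-51.17586461  10.64600776 116.18951158]
1.36 [-0.001   0.0103 -0.     -0.0001 -0.      0.0542]
1.53 [-3.700e-03  2.080e-02 -0.000e+00 -1.000e-04  0.000e+00  1.083e-01]
1.64 [-6.400e-03  2.730e-02 -0.000e+00 -1.000e-04  0.000e+00  1.433e-01]
1.7 [-8.200e-03  3.070e-02 -0.000e+00 -1.000e-04  0.000e+00  1.624e-01]
```

```bash
python3 -m crank '-0.001 0.01 0 0 0 0.054; -0.0035 0.0205 0 0 0 0.108; -0.0065 0.0275 0 0 0 0.143; -0.008 0.0305 0 0 0 0.162; -0.008 0.0305 0 0 0 0.162; -0.008 0.0305 0 0 0 0.162'
python3 -m crank '0 0 0 0 0 0; 0 0 0 0 0 0; 0 0 0 0 0 0' 0.3
python3 -m crank '0 0 -0.05 0 0 0; 0 0 -0.1 0 0 0; 0 0 -0.15 0 0 0; 0 0 -0.2 0 0 0; -0.06 0 -0.25 0 0 0; -0.12 0 -0.28 0 0 0; -0.12 0 -0.28 0 0 0; -0.12 0 -0.28 0 0 0'
python3 - <<'E'
from h import *
cap('wrist','w5');print(S(bot.read_state()['eef_pos']))
a=cv2.imread('pics/w5.png');cv2.imwrite('pics/w5b.png',cv2.resize(a,(720,540)))
for q in ((-81,-1,109),(-49,-1,131),(-50.6,6,131)):print(proj('w5',W(*q))*720/512)
E
```

```text
time: 21.15
eef_pos: [0.5653, -0.2333, 0.1163]
ee_rot: [0.931, 0.365, 0.0, 0.0]
ft_force: [-1.0, -0.3, 0.8]
finger_gap: 0.161
finger_force: 0.0
time: 21.52
eef_pos: [0.5654, -0.2333, 0.1163]
ee_rot: [0.932, 0.363, 0.0, 0.0]
ft_force: [0.1, -1.2, -1.3]
finger_gap: 0.301
finger_force: 0.0
time: 22.52
eef_pos: [0.5214, -0.2737, 0.2558]
ee_rot: [0.932, 0.363, -0.0, -0.0]
ft_force: [-0.3, -0.1, 0.2]
finger_gap: 0.3
finger_force: 0.0
[-108.34281912    2.91577473  255.5594158 ]
[364.57417618 215.57986803]
[358.07233244 168.87275478]
[347.16107512 173.00873492]
```

View pics/w5b.png

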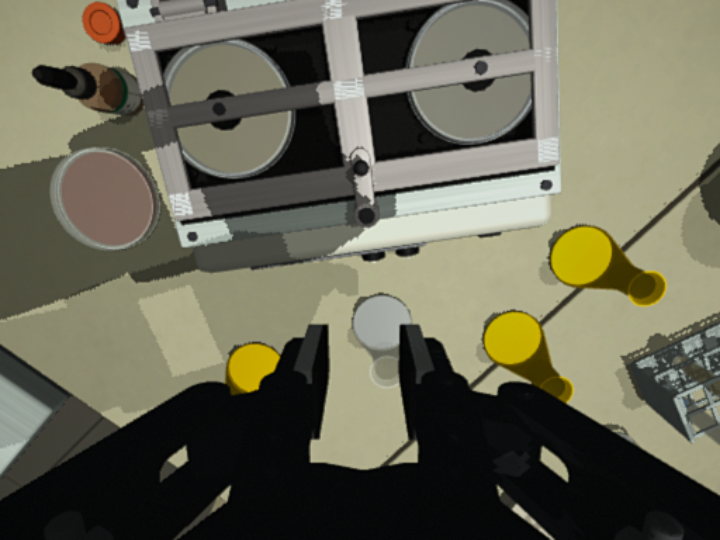

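Run:
```python
from h import *
for u in((230,198),(300,185),(420,172),(500,155),(340,30)):print(S(pt('w5',u[0]*.711,u[1]*.711)).round(1))
k=S(pt('w5',361*.711,168*.711,.131));print(k)
```

```text
[-57.9  90.2 102.2]
[-55.4  40.6 101.8]
[-57.2 -42.1 102.5]
[-53.  -96.9 101.8]
[ 35.7  -0.3 101.9]
[-48.69242708  -2.82151769 131.        ]
```

The wrist picture shows the knob at (361,168) over the front bar. The frame is level at z about 102 mm along its whole depth, and the flask is standing at (380,320).

```bash
python3 -c "
from station import bot
print(bot.job_done())"
```

```text
the job is handed in; nothing more can be done
None
```

The job is handed in at about 22.5 s of the 58 s allowed: the flask stands upright on the bench in front of the shaker, the hold-down frame is level over both dishes, and the turnbutton's wing lies over the front bar; the hand-in returned no verdict.

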